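Load a brass bar into the V-groove drilling jig

TASK

Load the round brass bar into the drilling jig, ready for its cross hole: lay it in the open loading part of the V-groove, push it gently along the groove under the drill-bush bridge until it bears on the length stop and keep it pressed there for about a second, then press the red handle of the toggle clamp fully down so that the bar stays clamped against the stop. The stop is already set to length but its thumb screw is only lightly nipped, so feel for the contact and do not shift the stop; leave the other things on the bench alone.

Things in the scene. Friction and masses are not known exactly. Their poses are not given: they have to be found in the camera images.
- bar: Solid round brass bar, 24 mm diameter, 150 mm long, 0.35 to 0.77 kg, flat ends, both alike; starts lying on the bench to the right of the jig. Origin on its axis at mid-length; y runs along the bar, x and z turn as it rolls. In the wooden V it slides against a steady friction of unknown size, 2 to 16 N.
- jig: Drilling jig screwed to the bench: plywood board 124 x 330 mm (x by y), 14 mm thick, with a pale wooden rail 50 mm wide along its middle that holds a 90-degree V-groove. Origin at the centre of the board's underside; y runs along the groove from the loading end to the stop, x across it, z up. Rail top at z = 31 mm, bottom line of the V at z = 20 mm; a bar in the V has its axis at x = 0, z = 37 mm.
- loading_place (a point): Where the middle of the bar is laid (up to 20 mm either way along the groove is fine): on the axis of a bar lying in the V, 37 mm above the bench, at jig y = -79 mm. Here the rail has a gap 72 mm long (jig y = -115 to -43 mm), open down to the board, for fingers. The rail stands from jig y = -155 to -115 and from -43 to +95 mm. Axes as the jig's.
- bridge (a point): Point on the axis of a bar in the V, under the middle of the aluminium drill bridge that stands over the rail. The bridge is 36 mm long along the groove (18 mm either way of this point) and 50 mm wide; its underside clears a bar in the V by 4 mm, its top with the steel drill bush is 79 mm above the bench. Axes as the jig's.
- stop: Length stop past the far end of the rail: dark wooden block, steel face 36 x 34 mm looking back along the groove, brass thumb screw on top (67 mm above the bench). Origin at the middle of the face, on the axis of a bar in the V; axes as the jig's. A bar bearing on it has its middle 75 mm before it. Held by friction only, it slips at about 9 N: press it with 3 to 6 N, never over 7 N.
- clamp_handle (a joint): Turn of the toggle clamp's handle in rad: 0 = open, handle raised 52 degrees (start); 0.90 = fully down, handle level, clamped. It turns about a level axis along the groove, stays where it is left, and takes about 4 to 10 N to press down. The clamp stands on the jig's -x side between bridge and stop; its arm brings a sprung rubber pad down on the bar.
- handle_pivot (a point): Pivot of the clamp handle, 70 mm above the bench, at jig x = -53 mm, y = +73 mm. Axes as the jig's. The handle lies towards jig -x. A fingertip that goes straight down 50 to 60 mm on the -x side of the pivot presses the handle all the way, until the top of the red grip there is 79 mm above the bench.
- handle_end (a point): Centre of the free end of the red grip (round, 17 mm thick, the last 46 mm of the handle), 92 mm from the pivot. Open it is 57 mm towards jig -x from the pivot and 72 mm above it; fully down it is 92 mm towards jig -x and level with the pivot.
- calliper: Bystander: grey steel slide calliper, 62 x 164 x 8 mm, lying on the bench behind the jig; origin at the centre of its underside, y along the beam.
- small_tin: Bystander: small round tin, 48 mm diameter, 38 mm high, behind the jig; origin at the centre of its underside.
- offcut: Bystander: beech block 55 x 80 x 32 mm, on the right behind the bar; origin at the centre of its underside.
There are look-alikes about, which are no part of the job. Of the things shaped like the bar, the brass one is meant.

How it is judged (in metres and radians):
On the way, in this order (a step that is already met when the one before it is completed fails the run):
1. the bar lies in the V-groove in the loading part, before the drill bridge, along the groove (x of bar in the frame of jig between -0.003 and 0.003 m and z of bar in the frame of jig between 0.0345 and 0.0395 m and angle between the y axis of bar and the y axis of jig, either way round below 0.05 rad and y of bar in the frame of jig between -0.125 and -0.045 m), for 0.2 s.
2. the bar, lying in the V, is pushed along it under the bridge and bears on the stop with at least 2.5 N for 0.4 s (x of bar in the frame of jig between -0.003 and 0.003 m and z of bar in the frame of jig between 0.0345 and 0.0395 m and angle between the y axis of bar and the y axis of jig, either way round below 0.05 rad and y of bar in the frame of stop between -0.0765 and -0.0735 m and contact force between bar and stop above 2.5 N), for 0.4 s.
3. the clamp handle is pressed fully down with the bar against the stop (x of bar in the frame of jig between -0.003 and 0.003 m and z of bar in the frame of jig between 0.0345 and 0.0395 m and angle between the y axis of bar and the y axis of jig, either way round below 0.05 rad and y of bar in the frame of stop between -0.0765 and -0.0735 m and value of joint clamp_handle above 0.85 rad), for 0.2 s.
At the end, for the whole second after the job is handed in: The bar lies at rest in the V-groove (within 3 mm and 0.05 rad), its end within 1.5 mm of the stop's face; the clamp handle is down (at least 0.85 of 0.90 rad); the stop stands within 1 mm of where it was set (all of step 3 and distance of stop from where it was at the start of the episode below 0.001 m and linear speed of bar below 0.01 m/s); the robot touches nothing.
It fails at once if the bar presses on the length stop with more than 7 N (contact force between bar and stop above 7 N).
It fails at once if the length stop is shifted by more than 1 mm from its setting (distance of stop from where it was at the start of the episode above 0.001 m).
It fails at once if the slide calliper is moved by more than 15 mm (distance of calliper from where it was at the start of the episode above 0.015 m).
It fails at once if the small tin is moved by more than 15 mm (distance of small_tin from where it was at the start of the episode above 0.015 m).
It fails at once if the beech offcut is moved by more than 15 mm (distance of offcut from where it was at the start of the episode above 0.015 m).
It also fails if it takes over 67 s, if anything falls off the work surface, if the arm or the gripper's body presses on something with over 40 N, if the wrist force passes 120 N, or if a joint passes its speed limit or range.

ROBOT

A 6-joint arm with a two-finger parallel gripper is mounted at the origin on a cart in front of the work surface, level with it; the furniture and walls round the work are solid. World frame = base frame: x ahead of the robot, y to its left, z up, the work surface at z = 0. Lengths are in mm, angles in rad, forces in N, time in s.
With the tool pointing down it reaches from about 350 to 975 mm from the base axis. Payload 7.1 kg.
Tool frame: the origin (TCP) lies at the very end of the fingers, on their centre line; the grasp point (between the pads) lies ctrl.hold_point_z behind it (ctrl.hold_point_z is the distance from the TCP to the grasp point, in mm); z points along the fingers, y is the line along which they close (so a half turn about z gives the same grasp; the last joint's range is limited). The gripper opens to 88 mm and grips with 3 to 60 N. Pads are 20 mm wide; open, the fingers measure 115 mm over their backs; the gripper's body (75 mm by 178 mm) begins 61 mm behind the grasp point.
Start: joints at [-1.185, 0.423, 1.63, -0, 1.089, -0.019], TCP at [246.162, -574.464, 222.675] pointing down, gripper open.
Joint ranges: [-3, 3], [-0.9, 2.11], [0.09, 2.58], [-1.31, 4.45], [0.11, 2.69], [-2.54, 2.54]. Speed limits (rad/s): [2.39, 2.39, 3.01, 3.14, 3.14, 3.14].

INTERFACE

Orientations are given as a rotation vector (axis times angle).
In Python, from workcell import ctrl gives the robot as it stands. The module is installed in compiled form; this text tells all that it offers.
- The arm moves only by the shell command python3 -m creep 'ROWS'. ROWS is JSON, a list of rows, each an object with "translation": the shift along the tool's x, y, z in mm, a list of three; "angular": the turn, a rotation vector about the tool's x, y, z in rad, a list of three; "jaw": the opening, from 0 (shut) to 1 (fully open). A call has exactly 8 rows; each row is the pose to reach, as a shift and turn from the pose commanded when the call began, along the tool's axes at that moment; what a row does not reach only later rows make up. A row lasts 1/8 s, in which the tool goes at most 62.5 mm and 10.7 degrees, less where a joint would pass 70% of its speed; a pose out of reach is approached as far as the arm can. A call with a gripper value outside its range is refused whole. The fingers move at their own pace and stop on an object; the grip force is fixed at half the most. Time passes only in rows, so rows that repeat a pose let the fingers close, or fill a call up. It gives the time, the measured TCP pose, the force, the opening and the grip force at its end, in the units of the state.
- ctrl.get_obs(): the state, without advancing time (a new reading comes with each control period).
- ctrl.get_image(name): name is "scene" or "top"; returns the picture (400x640x3 uint8, red, green, blue); there is no depth.
- ctrl.camera_info(name): a dict with "camera_matrix" (3x3 intrinsics, pixels), "distortion" ([k1, k2, p1, p2, k3] as OpenCV has them; the pictures are not rectified), "world_from_camera" (4x4, takes a point from camera to world coordinates). Camera axes: x right, y up, looking along -z (the intrinsics and any distortion apply to the point x, -y, -z); pixel columns grow to the right and rows downward; lengths in mm; the calibration is good to about 2 mm. A picture is of the moment at which its call begins. camera_info takes no time and is no camera call.
- ctrl.close_job(): hands the job in; it is judged then, once.
Trained networks look in the newest picture that a camera, given by its name, has taken for a name from the list of things; names that differ only in an ending like _2 or _b are one class to them, and where a whole thing is asked for, a point or a joint stands for the part that bears it (a point fixed in the world has none). Each returns a list of dicts, best first, with "score" (0 to 1); they miss things now and then, are a little off and sometimes report something else, mostly with a low value. They report only what shows in the picture. A call takes as long as a camera call. They do not tell look-alikes from the thing itself.
- ctrl.look_for(camera, label): "rect" ([left, top, right, bottom] in pixels, round what is visible of it).
The state is a dict: "t": time; "qpos": joint angles; "qvel": joint speeds; "joint_torque": joint torques, N m; "ee_pos": TCP position; "orientation": TCP orientation; "ft_force": force on the tool from outside, world axes, zero at the start; "moment": the same for the moment, N m; "width": finger opening in mm; "grasp_force": force on a finger pad.
Only numpy, scipy, OpenCV 4.12 (cv2) and the standard library are available. Lean on these libraries where they do the work, as an engineer would, in place of code of your own. Each camera call takes 0.05 s, during which the arm holds its last target. There are 200 camera calls.

## Working session

There is one attempt and no reset: what is moved stays moved. The work goes in short steps, Python scripts to look and compute and a shell command to move; the robot and the scene stay as the last step left them, time stands still between calls to the robot, and variables do not carry over. Pictures are saved under pics/ and viewed, at most 10 in all, crops included, and the job is handed in when it is done.

```bash
mkdir -p pics; cat > h.py <<'E'
import numpy as np, cv2
from workcell import ctrl
from scipy.spatial.transform import Rotation as R
def ray(cam,uv):
    i=ctrl.camera_info(cam); K=np.array(i["camera_matrix"],float); T=np.array(i["world_from_camera"],float)
    p=cv2.undistortPoints(np.array(uv,float).reshape(-1,1,2),K,np.array(i["distortion"],float)).reshape(-1,2)
    d=np.c_[p[:,0],-p[:,1],-np.ones(len(p))]@T[:3,:3].T
    return T[:3,3],d
def pix2w(cam,uv,z):
    o,d=ray(cam,uv); s=(z-o[2])/d[:,2]; return o+d*s[:,None]
def w2pix(cam,P):
    i=ctrl.camera_info(cam); K=np.array(i["camera_matrix"],float); T=np.linalg.inv(np.array(i["world_from_camera"],float))
    c=np.atleast_2d(P)@T[:3,:3].T+T[:3,3]; c=c*[1,-1,-1]
    return cv2.projectPoints(c,np.zeros(3),np.zeros(3),K,np.array(i["distortion"],float))[0].reshape(-1,2)
def save(cam,name):
    im=ctrl.get_image(cam); cv2.imwrite("pics/"+name,im[:,:,::-1]); return im
E
python3 - <<'E'
from h import *
np.set_printoptions(suppress=True,precision=1)
a=save("top","top0.png");b=save("scene","scene0.png")
cv2.imwrite("pics/both0.png",np.vstack([a,b])[:,:,::-1][:, :, :])
for c in("top","scene"):
    i=ctrl.camera_info(c);print(c,np.array(i["world_from_camera"])[:3],np.array(i["camera_matrix"])[0])
    for l in("bar","jig","stop","bridge","clamp_handle","calliper","small_tin","offcut"):
        print(l,[(round(d["score"],2),np.round(d["rect"])) for d in ctrl.look_for(c,l)[:4]])
o=ctrl.get_obs();print(o);print(ctrl.hold_point_z)
E
```

```text
top [[  -0.     1.    -0.1  485.4]
 [  -1.    -0.    -0.   -92.2]
 [  -0.     0.1    1.  1181.1]] [430.9   0.  318.8]
bar [(0.81, array([430., 239., 451., 294.])), (0.68, array([369., 208., 428., 226.])), (0.56, array([354., 247., 388., 304.]))]
jig [(0.73, array([197., 176., 322., 244.])), (0.51, array([208., 190., 224., 210.]))]
stop [(0.63, array([210., 190., 222., 207.])), (0.56, array([217., 219., 233., 244.]))]
bridge [(0.66, array([199., 177., 323., 248.]))]
clamp_handle [(0.56, array([217., 215., 232., 245.]))]
calliper [(0.87, array([212., 138., 264., 174.]))]
small_tin [(0.68, array([294., 151., 308., 167.]))]
offcut [(0.73, array([369., 118., 401., 157.])), (0.36, array([199., 175., 321., 244.]))]
scene [[  -0.9    0.2   -0.4 -132.4]
 [  -0.5   -0.4    0.8 1211.2]
 [  -0.     0.9    0.4  819.8]] [516.    0.  323.1]
bar [(0.63, array([349., 191., 366., 216.])), (0.6, array([386., 186., 423., 204.]))]
jig [(0.76, array([243., 223., 331., 284.])), (0.46, array([298., 228., 312., 245.]))]
stop [(0.51, array([260., 250., 277., 268.]))]
bridge [(0.8, array([244., 220., 335., 282.]))]
clamp_handle [(0.6, array([293., 229., 310., 248.])), (0.31, array([241., 222., 335., 286.]))]
calliper [(0.7, array([231., 233., 255., 268.]))]
small_tin [(0.65, array([275., 217., 287., 233.]))]
offcut [(0.83, array([288., 188., 312., 203.]))]
{'t': 0.9, 'qpos': array([-1.2,  0.4,  1.6, -0. ,  1.1, -0. ]), 'qvel': array([ 0.,  0.,  0.,  0., -0., -0.]), 'joint_torque': array([  0. , -54.5, -27.4,   0.1,   0. ,  -0. ]), 'ee_pos': array([ 246.2, -574.5,  222.7]), 'orientation': array([-3.1, -0.6,  0. ]), 'ft_force': array([1. , 0.3, 0.6]), 'moment': array([ 0., -0.,  0.]), 'grasp_force': 0.0, 'width': 88.02120768321706}
18.700000000000003
```

View pics/top0.png

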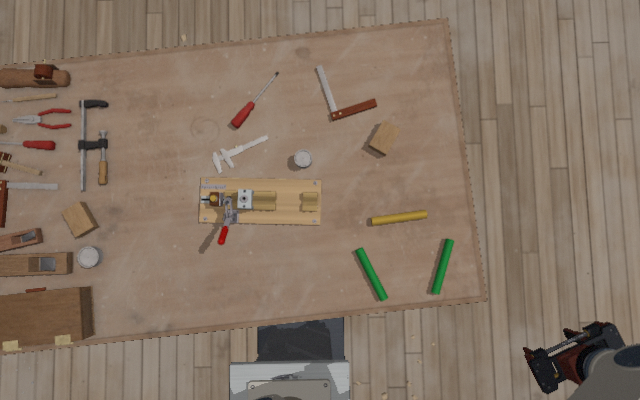

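View pics/scene0.png

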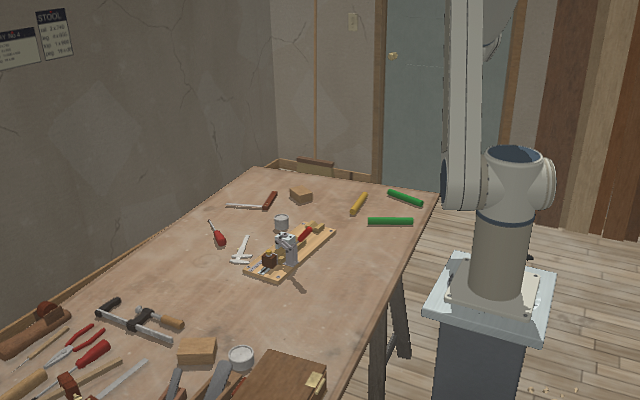

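The top view shows three bar-shaped things: a brass-yellow one at (399,217), a green one at (371,274) and a green one at (443,266). I choose the brass one at (399,217). The jig is at (260,201), with the stop at its left end (212,200) and the handle at (224,235). Next is a close crop.

```bash
cat > m.py <<'E'
from h import *
np.set_printoptions(suppress=True,precision=2)
im=cv2.imread("pics/top0.png"); hsv=cv2.cvtColor(im,cv2.COLOR_BGR2HSV)
c=cv2.resize(im[165:255,190:320],None,fx=6,fy=6,interpolation=cv2.INTER_CUBIC);cv2.imwrite("pics/jig.png",c)
c=cv2.resize(im[195:245,360:440],None,fx=6,fy=6,interpolation=cv2.INTER_CUBIC);cv2.imwrite("pics/bar.png",c)
m=((hsv[...,1]>150)&(hsv[...,2]>90)&(hsv[...,0]>15)&(hsv[...,0]<32)).astype(np.uint8)
m[:195]=0;m[245:]=0;m[:,:355]=0;m[:,440:]=0
v,u=np.nonzero(m);P=pix2w("top",np.c_[u,v],12)[:,:2]
r=cv2.minAreaRect(P.astype(np.float32));print("bar",len(u),P.mean(0),r)
w=np.linalg.svd(P-P.mean(0),full_matrices=False)[2][0];print("yaw",np.arctan2(w[1],w[0]))
E
python3 m.py
```

```text
bar 432 [ 529.74 -305.91] ((529.452392578125, -305.6634521484375), (21.797651290893555, 149.54006958007812), 7.168392658233643)
yaw 1.6907016780895259
```

View pics/jig.png

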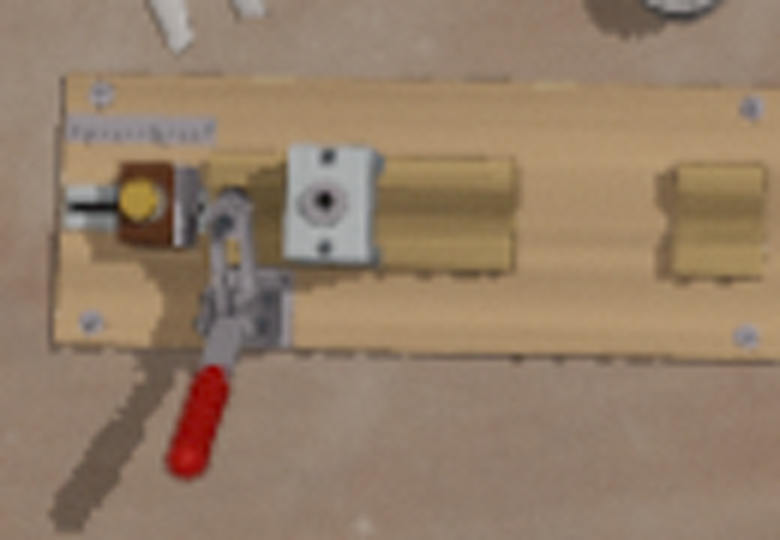

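View pics/bar.png

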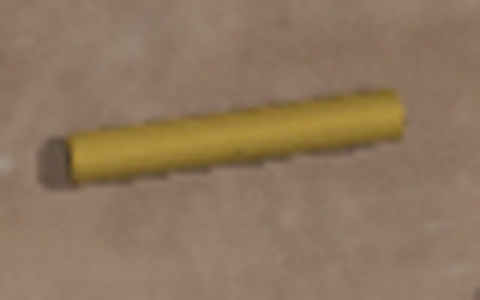

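The crop confirms the brass bar, lying at about 7° to world y. In the jig crop, the stop face is at about x=200, the bush at (325,202), the rail's gap edge at x=515, and the red grip end at (187,465). Next I fit the jig pose.

```bash
cat > fit.py <<'E'
from h import *
from scipy.optimize import least_squares
np.set_printoptions(suppress=True,precision=2)
C=lambda x,y:(190+(x-2.5)/6,165+(y-2.5)/6)
J=np.array([[62,165,14],[-62,165,14],[25,-43,31],[-25,-43,31],[25,-115,31],[-25,-115,31],[25,-155,31],[-25,-155,31],[-110,73,142]],float)
px=np.array([C(66,75),C(54,347),C(515,157),C(515,270),C(676,163),C(670,275),C(763,165),C(762,277),C(187,462)])
def W(p,J): return R.from_euler('z',p[2]).apply(J)+[p[0],p[1],0]
f=lambda p:(w2pix("top",W(p,J))-px).ravel()
s=least_squares(f,[530,60,0],loss='soft_l1',x_scale=[1,1,.01]);p=s.x
print(p);print(f(p).reshape(-1,2))
def tojig(uv,z): return R.from_euler('z',-p[2]).apply(pix2w("top",[uv],z)-[p[0],p[1],0])[0]
print("bush",tojig(C(324,201),79),"stopface hi/lo",tojig(C(202,190),50),"block screw",tojig(C(141,200),67))
print("load",W(p,np.array([0,-79,37])),"handle",W(p,np.array([-108,73,80])),"pushstart",W(p,np.array([0,-185,37])))
o=ctrl.get_obs();print(R.from_rotvec(o["orientation"]).as_matrix())
im=cv2.imread("pics/top0.png")
E
python3 fit.py
```

```text
[583.01  70.01  -0.04]
[[-0.29 -0.14]
 [-0.22 -0.03]
 [-0.02  0.46]
 [-0.53  0.22]
 [-0.03 -0.04]
 [ 0.55 -0.1 ]
 [ 0.37 -0.1 ]
 [ 0.18 -0.15]
 [-0.   -0.08]]
bush [ 0.89 33.09 79.  ] stopface hi/lo [ 7.14 92.12 50.  ] block screw [  0.83 114.47  67.  ]
load [579.78  -8.92  37.  ] handle [478.08 147.37  80.  ] pushstart [ 575.45 -114.83   37.  ]
[[ 0.92  0.39 -0.  ]
 [ 0.39 -0.92  0.  ]
 [-0.   -0.   -1.  ]]
```

```bash
cat > d.py <<'E'
import sys
from h import *
np.set_printoptions(suppress=True,precision=3)
# usage: d.py x y z  tool-y-angle [base pose measured]
def delta(P,ang):
    o=ctrl.get_obs();R0=R.from_rotvec(o["orientation"])
    c,s=np.cos(ang),np.sin(ang)
    Rt=R.from_matrix(np.array([[-s,c,0],[c,s,0],[0,0,-1.]]))
    print("t",o["t"],"pos",o["ee_pos"],"F",o["ft_force"],"w",o["width"])
    print("T",R0.inv().apply(np.array(P)-o["ee_pos"]),"A",(R0.inv()*Rt).as_rotvec())
E
cat >> d.py <<'E'
J=[583.01,70.01,-0.0409]
def jw(x,y,z): return R.from_euler('z',J[2]).apply([x,y,z])+[J[0],J[1],0]
if __name__=="__main__":
    a=[float(v) for v in sys.argv[2:]]
    delta(jw(*a[:3]) if sys.argv[1]=="j" else a[:3], a[3] if len(a)>3 else J[2])
E
python3 -c "
from fit import p;print(p[2])" | tail -1
python3 d.py w 529.5 -306 100 0.122
```

```text
-0.04089809447689416
t 0.9 pos [ 246.163 -574.453  222.684] F [1.015 0.273 0.644] w 88.02120768321706
T [ 366.163 -135.172  122.684] A [-0.    -0.    -1.288]
```

```bash
python3 -m creep '[{"translation":[366,-135,100],"angular":[0,0,-1.288],"jaw":1},{"translation":[366,-135,100],"angular":[0,0,-1.288],"jaw":1},{"translation":[366,-135,100],"angular":[0,0,-1.288],"jaw":1},{"translation":[366,-135,100],"angular":[0,0,-1.288],"jaw":1},{"translation":[366,-135,100],"angular":[0,0,-1.288],"jaw":1},{"translation":[366,-135,100],"angular":[0,0,-1.288],"jaw":1},{"translation":[366,-135,122],"angular":[0,0,-1.288],"jaw":1},{"translation":[366,-135,122],"angular":[0,0,-1.288],"jaw":1}]'
python3 d.py w 529.5 -306 4 0.122
```

```text
t: 1.9
ee_pos: [529.3, -303.9, 98.7]
orientation: [-2.076, -2.353, 0.001]
ft_force: [-0.4, 0.3, -0.6]
width: 87.9
grasp_force: 0.0
t 1.9 pos [ 529.345 -303.95    98.688] F [-0.411  0.299 -0.621] w 87.89395137912351
T [-2.281  0.183 94.683] A [-0.003 -0.002  0.003]
```

```bash
python3 -m creep '[{"translation":[0,0,50],"angular":[0,0,0],"jaw":1},{"translation":[0,0,80],"angular":[0,0,0],"jaw":1},{"translation":[0,0,94],"angular":[0,0,0],"jaw":1},{"translation":[0,0,94],"angular":[0,0,0],"jaw":1},{"translation":[0,0,94],"angular":[0,0,0],"jaw":0.2},{"translation":[0,0,94],"angular":[0,0,0],"jaw":0.2},{"translation":[0,0,94],"angular":[0,0,0],"jaw":0.2},{"translation":[0,0,94],"angular":[0,0,0],"jaw":0.2}]'
python3 d.py w 529.5 -306 4 0.122
```

```text
t: 2.9
ee_pos: [529.6, -306.3, 7.1]
orientation: [2.081, 2.352, 0.0]
ft_force: [-0.0, -0.1, -0.5]
width: 51.2
grasp_force: 0.0
t 2.9 pos [ 529.631 -306.308    7.087] F [-0.03  -0.111 -0.467] w 51.201433026851376
T [ 0.323 -0.094  3.087] A [0. 0. 0.]
```

```bash
python3 -m creep '[{"translation":[0,0,3],"angular":[0,0,0],"jaw":0.2},{"translation":[0,0,3],"angular":[0,0,0],"jaw":0.1},{"translation":[0,0,3],"angular":[0,0,0],"jaw":0},{"translation":[0,0,3],"angular":[0,0,0],"jaw":0},{"translation":[0,0,3],"angular":[0,0,0],"jaw":0},{"translation":[0,0,3],"angular":[0,0,0],"jaw":0},{"translation":[0,0,3],"angular":[0,0,0],"jaw":0},{"translation":[0,0,3],"angular":[0,0,0],"jaw":0}]'
python3 d.py j 0 -79 90
```

```text
t: 3.9
ee_pos: [529.4, -306.3, 3.6]
orientation: [2.082, 2.353, -0.0]
ft_force: [1.6, -0.5, -1.3]
width: 23.6
grasp_force: 30.0
t 3.9 pos [ 529.399 -306.264    3.646] F [ 1.649 -0.512 -1.288] w 23.603502046254942
T [289.002  86.173 -86.361] A [0.    0.    0.163]
```

```bash
python3 -m creep '[{"translation":[0,0,-40],"angular":[0,0,0],"jaw":0},{"translation":[20,6,-86],"angular":[0,0,0.02],"jaw":0},{"translation":[70,20,-86],"angular":[0,0,0.06],"jaw":0},{"translation":[125,37,-86],"angular":[0,0,0.1],"jaw":0},{"translation":[180,54,-86],"angular":[0,0,0.163],"jaw":0},{"translation":[230,69,-86],"angular":[0,0,0.163],"jaw":0},{"translation":[270,81,-86],"angular":[0,0,0.163],"jaw":0},{"translation":[286,86,-86],"angular":[0,0,0.163],"jaw":0}]'
python3 - <<'E'
from h import *
im=save("top","t2.png");cv2.imwrite("pics/t2c.png",cv2.resize(im[155:255,190:350,::-1],None,fx=5,fy=5,interpolation=cv2.INTER_CUBIC))
E
python3 d.py j 0 -82 28.5
```

```text
t: 4.9
ee_pos: [578.6, -9.8, 88.8]
orientation: [-2.262, -2.177, 0.003]
ft_force: [-0.1, 0.4, -6.8]
width: 23.1
grasp_force: 30.0
t 4.95 pos [579.133  -9.062  88.922] F [ 1.069  1.717 -5.861] w 23.344217072074805
T [-2.865  0.775 60.419] A [-0.002 -0.     0.002]
```

View pics/t2c.png

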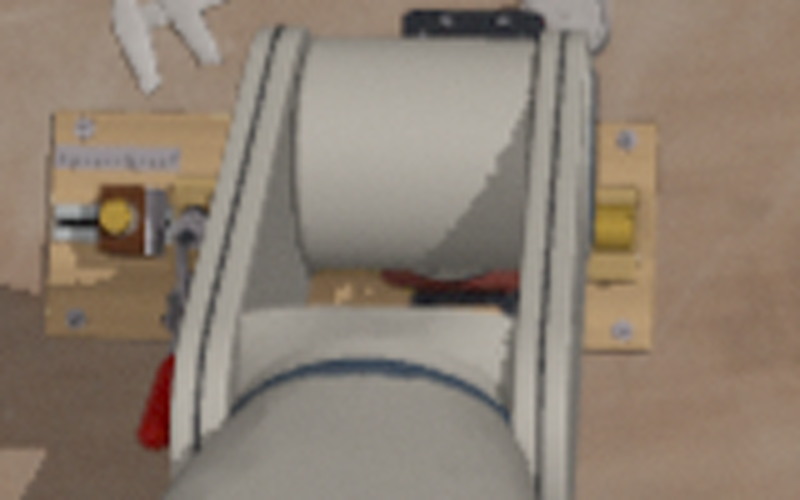

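The arm hides most of the jig. The bar's right end shows at about (615,226), over the right rail block and in line with the groove. I'll lower it now.

```bash
python3 -m creep '[{"translation":[0,0,0],"angular":[0,0,0],"jaw":0},{"translation":[0,0,20],"angular":[0,0,0],"jaw":0},{"translation":[0,0,35],"angular":[0,0,0],"jaw":0},{"translation":[0,0,45],"angular":[0,0,0],"jaw":0},{"translation":[0,0,52],"angular":[0,0,0],"jaw":0},{"translation":[0,0,55],"angular":[0,0,0],"jaw":0},{"translation":[0,0,56],"angular":[0,0,0],"jaw":0},{"translation":[0,0,56],"angular":[0,0,0],"jaw":0}]'
python3 d.py j 0 -82 28.5
```

```text
t: 5.95
ee_pos: [580.2, -11.8, 34.0]
orientation: [2.266, 2.175, 0.001]
ft_force: [-0.7, 0.3, -5.3]
width: 23.3
grasp_force: 30.0
t 5.95 pos [580.225 -11.846  33.971] F [-0.675  0.321 -5.346] w 23.255005085076963
T [-0.099 -0.567  5.471] A [0.001 0.    0.   ]
```

Still about 5 mm high with no contact, so I'll go down gently and then release.

```bash
python3 -m creep '[{"translation":[0,-0.5,2],"angular":[0,0,0],"jaw":0},{"translation":[0,-0.5,3],"angular":[0,0,0],"jaw":0},{"translation":[0,-0.5,4],"angular":[0,0,0],"jaw":0},{"translation":[0,-0.5,4.5],"angular":[0,0,0],"jaw":0},{"translation":[0,-0.5,5],"angular":[0,0,0],"jaw":0},{"translation":[0,-0.5,5],"angular":[0,0,0],"jaw":0},{"translation":[0,-0.5,5],"angular":[0,0,0],"jaw":0},{"translation":[0,-0.5,5],"angular":[0,0,0],"jaw":0}]'
```

```text
t: 6.95
ee_pos: [580.5, -11.9, 29.2]
orientation: [2.265, 2.174, 0.002]
ft_force: [4.5, -0.0, 0.8]
width: 23.6
grasp_force: 30.0
```

```bash
python3 -m creep '[{"translation":[0,0,0.5],"angular":[0,0,0],"jaw":0.3},{"translation":[0,0,0],"angular":[0,0,0],"jaw":0.5},{"translation":[0,0,0],"angular":[0,0,0],"jaw":0.6},{"translation":[0,0,0],"angular":[0,0,0],"jaw":0.6},{"translation":[0,0,-30],"angular":[0,0,0],"jaw":0.6},{"translation":[0,0,-70],"angular":[0,0,0],"jaw":0.6},{"translation":[-30,0,-75],"angular":[0,0,0],"jaw":0},{"translation":[-80,0,-75],"angular":[0,0,0],"jaw":0}]'
python3 - <<'E'
from h import *
im=save("top","t3.png");cv2.imwrite("pics/t3c.png",cv2.resize(im[155:255,190:350,::-1],None,fx=5,fy=5,interpolation=cv2.INTER_CUBIC))
E
python3 d.py j 0 -182 36
```

```text
t: 7.95
ee_pos: [576.7, -91.6, 104.7]
orientation: [2.263, 2.178, 0.002]
ft_force: [1.3, -0.3, -1.3]
width: 36.3
grasp_force: 0.0
t 8.0 pos [576.184 -97.149 104.379] F [ 0.619 -3.844  0.569] w 32.19422163386092
T [-14.568  -0.099  68.407] A [ 0.001  0.002 -0.   ]
```

View pics/t3c.png

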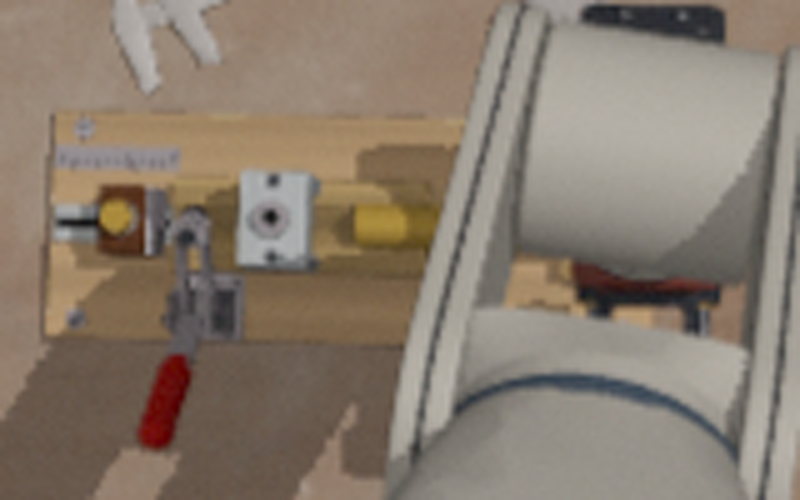

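The bar lies in the groove at about (400,225), with its left end at x≈355, short of the bridge (240–315). The stop face is at about x=155–165. I'll go down behind the bar.

```bash
python3 -m creep '[{"translation":[-20,0,0],"angular":[0,0,0],"jaw":0},{"translation":[-20,0,0],"angular":[0,0,0],"jaw":0},{"translation":[-20,0,10],"angular":[0,0,0],"jaw":0},{"translation":[-20,0,30],"angular":[0,0,0],"jaw":0},{"translation":[-20,0,50],"angular":[0,0,0],"jaw":0},{"translation":[-20,0,62],"angular":[0,0,0],"jaw":0},{"translation":[-20,0,67],"angular":[0,0,0],"jaw":0},{"translation":[-20,0,67],"angular":[0,0,0],"jaw":0}]'
python3 d.py j 0 -182 36
python3 - <<'E'
from fit import *
g=lambda x,y:(190+(x-2)/5,155+(y-2)/5)
print("bar end",tojig(g(354,226),37),"face bottom",tojig(g(165,225),20),"face top",tojig(g(150,225),54))
fs=[]
for k in range(6): ctrl.get_image("top"); o=ctrl.get_obs(); fs.append(np.r_[o["ft_force"],o["ee_pos"]])
print(np.array(fs))
E
```

```text
t: 9.0
ee_pos: [575.3, -111.7, 36.3]
orientation: [-2.266, -2.175, 0.001]
ft_force: [-0.1, 0.2, 0.3]
width: 0.7
grasp_force: 0.0
t 9.0 pos [ 575.262 -111.722   36.26 ] F [-0.101  0.238  0.33 ] w 0.7498013515519669
T [-0.103  0.311  0.259] A [-0.001 -0.    -0.   ]
[583.01  70.01  -0.04]
[[-0.29 -0.14]
 [-0.22 -0.03]
 [-0.02  0.46]
 [-0.53  0.22]
 [-0.03 -0.04]
 [ 0.55 -0.1 ]
 [ 0.37 -0.1 ]
 [ 0.18 -0.15]
 [-0.   -0.08]]
bush [ 0.89 33.09 79.  ] stopface hi/lo [ 7.14 92.12 50.  ] block screw [  0.83 114.47  67.  ]
load [579.78  -8.92  37.  ] handle [478.08 147.37  80.  ] pushstart [ 575.45 -114.83   37.  ]
[[ 0.04  1.   -0.  ]
 [ 1.   -0.04  0.  ]
 [ 0.   -0.   -1.  ]]
bar end [ 0.63 -4.3  37.  ] face bottom [  0.62 100.38  20.  ] face top [ -2.21 100.46  54.  ]
[[  -0.01   -0.53    0.07  575.57 -111.84   36.77]
 [  -0.6    -0.      0.11  575.8  -111.91   37.11]
 [  -0.02   -0.73    0.73  575.85 -111.91   37.25]
 [   0.08    0.05   -0.39  575.84 -111.93   37.3 ]
 [   0.16   -0.66    0.65  575.79 -111.92   37.29]
 [  -0.54   -0.69    0.32  575.74 -111.9    37.24]]
```

```bash
python3 -m creep '[{"translation":[8,0,0],"angular":[0,0,0],"jaw":0},{"translation":[12,0,0],"angular":[0,0,0],"jaw":0},{"translation":[16,0,0],"angular":[0,0,0],"jaw":0},{"translation":[20,0,0],"angular":[0,0,0],"jaw":0},{"translation":[26,0,0],"angular":[0,0,0],"jaw":0},{"translation":[34,0,0],"angular":[0,0,0],"jaw":0},{"translation":[42,0,0],"angular":[0,0,0],"jaw":0},{"translation":[50,0,0],"angular":[0,0,0],"jaw":0}]'
python3 -m creep '[{"translation":[8,0,0],"angular":[0,0,0],"jaw":0},{"translation":[16,0,0],"angular":[0,0,0],"jaw":0},{"translation":[24,0,0],"angular":[0,0,0],"jaw":0},{"translation":[32,0,0],"angular":[0,0,0],"jaw":0},{"translation":[38,0,0],"angular":[0,0,0],"jaw":0},{"translation":[43,0,0],"angular":[0,0,0],"jaw":0},{"translation":[46,0,0],"angular":[0,0,0],"jaw":0},{"translation":[49,0,0],"angular":[0,0,0],"jaw":0}]'
```

```text
t: 10.3
ee_pos: [577.5, -61.9, 36.7]
orientation: [2.266, 2.175, -0.0]
ft_force: [0.7, -5.3, -0.9]
width: 0.6
grasp_force: 2.3
t: 11.3
ee_pos: [579.6, -12.8, 36.7]
orientation: [2.266, 2.175, 0.0]
ft_force: [0.5, -5.4, -0.2]
width: 0.5
grasp_force: 2.4
```

```bash
python3 - <<'E'
from h import *
a=save("top","t4.png");b=save("scene","s4.png")
A=cv2.resize(a[185:220,200:260],None,fx=12,fy=8,interpolation=cv2.INTER_CUBIC)
B=cv2.resize(b[225:285,240:330],None,fx=8,fy=5,interpolation=cv2.INTER_CUBIC)
cv2.imwrite("pics/g4.png",np.vstack([A,B])[:,:,::-1])
for k in range(6):
    ctrl.get_image("top"); o=ctrl.get_obs(); print(o["ft_force"].round(1),o["ee_pos"].round(2))
E
```

```text
[ 1.7 -0.9  0.7] [579.57 -12.53  36.75]
[ 1.6 -1.  -0.1] [579.45 -12.52  36.7 ]
[ 0.6 -0.9 -0.1] [579.29 -12.54  36.66]
[-0.1  0.8 -0. ] [579.14 -12.55  36.6 ]
[-0.5  0.3 -0.3] [579.06 -12.54  36.56]
[0.7 0.2 0.2] [578.99 -12.58  36.51]
```

View pics/g4.png

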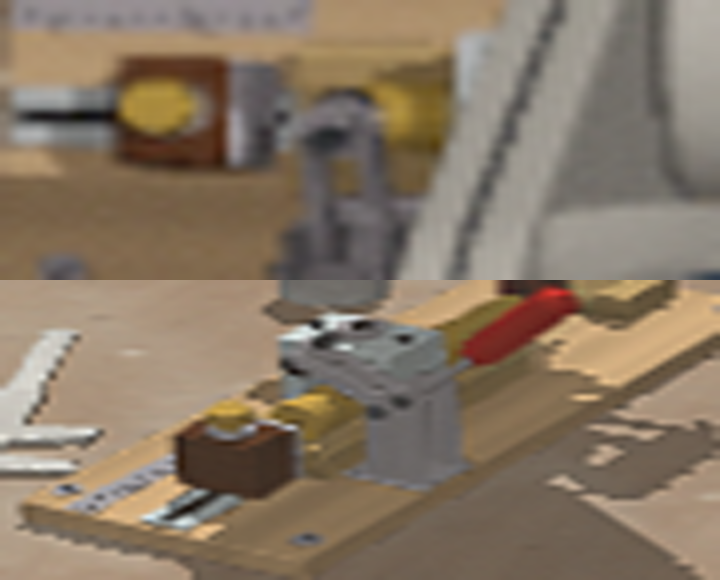

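The top half shows the bar front at about x=375, partly behind the pad, and the stop face at about x=230–275. That leaves a gap of about 22 mm. I'll advance 15 mm gently, then feel for contact.

```bash
python3 -m creep '[{"translation":[2,0,0],"angular":[0,0,0],"jaw":0},{"translation":[4,0,0],"angular":[0,0,0],"jaw":0},{"translation":[6.5,0,0],"angular":[0,0,0],"jaw":0},{"translation":[9,0,0],"angular":[0,0,0],"jaw":0},{"translation":[11,0,0],"angular":[0,0,0],"jaw":0},{"translation":[12.5,0,0],"angular":[0,0,0],"jaw":0},{"translation":[14,0,0],"angular":[0,0,0],"jaw":0},{"translation":[15,0,0],"angular":[0,0,0],"jaw":0}]'
python3 - <<'E'
from h import *
a=save("top","t5.png");b=save("scene","s5.png")
B=cv2.resize(b[250:275,260:300],None,fx=18,fy=14,interpolation=cv2.INTER_CUBIC)
cv2.imwrite("pics/g5.png",B[:,:,::-1])
from d import jw
o=ctrl.get_obs();print(o["ft_force"],o["ee_pos"])
for y in (85,90,95,100): print(y,w2pix("scene",[jw(12,y,37),jw(0,y,49),jw(-12,y,37)]).round(1).tolist())
E
```

```text
t: 12.7
ee_pos: [579.7, 2.3, 36.6]
orientation: [-2.266, -2.175, 0.001]
ft_force: [-2.6, -5.4, 0.3]
width: 0.7
grasp_force: 2.4
[-2.17  -4.023 -0.228] [579.756   2.313  36.572]
85 [[271.7, 253.1], [274.9, 250.5], [278.6, 255.2]]
90 [[270.7, 253.9], [273.9, 251.3], [277.6, 256.0]]
95 [[269.7, 254.7], [272.9, 252.1], [276.6, 256.8]]
100 [[268.7, 255.5], [271.9, 252.9], [275.6, 257.6]]
```

View pics/g5.png

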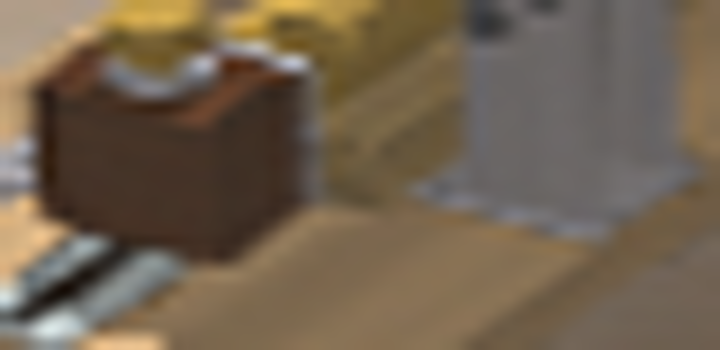

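```bash
cat > ok.py <<'E'
import sys
from workcell import ctrl
sys.exit(0 if ctrl.get_obs()["ft_force"][1]>-6.6 else 1)
E
python3 -m creep '[{"translation":[0.3,0,0],"angular":[0,0,0],"jaw":0},{"translation":[0.6,0,0],"angular":[0,0,0],"jaw":0},{"translation":[0.9,0,0],"angular":[0,0,0],"jaw":0},{"translation":[1.2,0,0],"angular":[0,0,0],"jaw":0},{"translation":[1.4,0,0],"angular":[0,0,0],"jaw":0},{"translation":[1.6,0,0],"angular":[0,0,0],"jaw":0},{"translation":[1.8,0,0],"angular":[0,0,0],"jaw":0},{"translation":[2,0,0],"angular":[0,0,0],"jaw":0}]' | grep -E "t:|ee|ft"
python3 ok.py && python3 -m creep '[{"translation":[0.1,0,0],"angular":[0,0,0],"jaw":0},{"translation":[0.2,0,0],"angular":[0,0,0],"jaw":0},{"translation":[0.3,0,0],"angular":[0,0,0],"jaw":0},{"translation":[0.4,0,0],"angular":[0,0,0],"jaw":0},{"translation":[0.5,0,0],"angular":[0,0,0],"jaw":0},{"translation":[0.6,0,0],"angular":[0,0,0],"jaw":0},{"translation":[0.7,0,0],"angular":[0,0,0],"jaw":0},{"translation":[0.8,0,0],"angular":[0,0,0],"jaw":0}]' | grep -E "t:|ee|ft"
python3 ok.py && python3 -m creep '[{"translation":[0.1,0,0],"angular":[0,0,0],"jaw":0},{"translation":[0.2,0,0],"angular":[0,0,0],"jaw":0},{"translation":[0.3,0,0],"angular":[0,0,0],"jaw":0},{"translation":[0.4,0,0],"angular":[0,0,0],"jaw":0},{"translation":[0.5,0,0],"angular":[0,0,0],"jaw":0},{"translation":[0.6,0,0],"angular":[0,0,0],"jaw":0},{"translation":[0.7,0,0],"angular":[0,0,0],"jaw":0},{"translation":[0.8,0,0],"angular":[0,0,0],"jaw":0}]' | grep -E "t:|ee|ft"
```

```text
t: 13.8
ee_pos: [579.8, 4.1, 36.6]
ft_force: [-1.4, -4.9, -0.0]
t: 14.8
ee_pos: [579.8, 4.8, 36.6]
ft_force: [-2.3, -5.5, -0.0]
t: 15.8
ee_pos: [579.9, 5.6, 36.6]
ft_force: [-2.3, -4.2, -0.3]
```

```bash

python3 ok.py && python3 -m creep '[{"translation":[0.1,0,0],"angular":[0,0,0],"jaw":0},{"translation":[0.2,0,0],"angular":[0,0,0],"jaw":0},{"translation":[0.3,0,0],"angular":[0,0,0],"jaw":0},{"translation":[0.4,0,0],"angular":[0,0,0],"jaw":0},{"translation":[0.5,0,0],"angular":[0,0,0],"jaw":0},{"translation":[0.6,0,0],"angular":[0,0,0],"jaw":0},{"translation":[0.7,0,0],"angular":[0,0,0],"jaw":0},{"translation":[0.8,0,0],"angular":[0,0,0],"jaw":0}]' | grep -E "t:|ee|ft"
python3 ok.py && python3 -m creep '[{"translation":[0.1,0,0],"angular":[0,0,0],"jaw":0},{"translation":[0.2,0,0],"angular":[0,0,0],"jaw":0},{"translation":[0.3,0,0],"angular":[0,0,0],"jaw":0},{"translation":[0.4,0,0],"angular":[0,0,0],"jaw":0},{"translation":[0.5,0,0],"angular":[0,0,0],"jaw":0},{"translation":[0.6,0,0],"angular":[0,0,0],"jaw":0},{"translation":[0.7,0,0],"angular":[0,0,0],"jaw":0},{"translation":[0.8,0,0],"angular":[0,0,0],"jaw":0}]' | grep -E "t:|ee|ft"
python3 ok.py && python3 -m creep '[{"translation":[0.1,0,0],"angular":[0,0,0],"jaw":0},{"translation":[0.2,0,0],"angular":[0,0,0],"jaw":0},{"translation":[0.3,0,0],"angular":[0,0,0],"jaw":0},{"translation":[0.4,0,0],"angular":[0,0,0],"jaw":0},{"translation":[0.5,0,0],"angular":[0,0,0],"jaw":0},{"translation":[0.6,0,0],"angular":[0,0,0],"jaw":0},{"translation":[0.7,0,0],"angular":[0,0,0],"jaw":0},{"translation":[0.8,0,0],"angular":[0,0,0],"jaw":0}]' | grep -E "t:|ee|ft"
python3 ok.py && python3 -m creep '[{"translation":[0.1,0,0],"angular":[0,0,0],"jaw":0},{"translation":[0.2,0,0],"angular":[0,0,0],"jaw":0},{"translation":[0.3,0,0],"angular":[0,0,0],"jaw":0},{"translation":[0.4,0,0],"angular":[0,0,0],"jaw":0},{"translation":[0.5,0,0],"angular":[0,0,0],"jaw":0},{"translation":[0.6,0,0],"angular":[0,0,0],"jaw":0},{"translation":[0.7,0,0],"angular":[0,0,0],"jaw":0},{"translation":[0.8,0,0],"angular":[0,0,0],"jaw":0}]' | grep -E "t:|ee|ft"
```

```text
t: 16.8
ee_pos: [579.9, 6.4, 36.6]
ft_force: [-2.3, -5.0, 0.6]
t: 17.8
ee_pos: [579.9, 7.2, 36.6]
ft_force: [-2.6, -4.4, -0.1]
t: 18.8
ee_pos: [580.0, 8.0, 36.6]
ft_force: [-2.4, -4.9, -0.2]
t: 19.8
ee_pos: [580.0, 8.9, 36.6]
ft_force: [-2.3, -4.5, 0.3]
```

```bash

python3 ok.py && python3 -m creep '[{"translation":[0.1,0,0],"angular":[0,0,0],"jaw":0},{"translation":[0.2,0,0],"angular":[0,0,0],"jaw":0},{"translation":[0.25,0,0],"angular":[0,0,0],"jaw":0},{"translation":[0.3,0,0],"angular":[0,0,0],"jaw":0},{"translation":[0.4,0,0],"angular":[0,0,0],"jaw":0},{"translation":[0.45,0,0],"angular":[0,0,0],"jaw":0},{"translation":[0.5,0,0],"angular":[0,0,0],"jaw":0},{"translation":[0.6,0,0],"angular":[0,0,0],"jaw":0}]' | grep -E "t:|ee|ft"
python3 ok.py && python3 -m creep '[{"translation":[0.1,0,0],"angular":[0,0,0],"jaw":0},{"translation":[0.2,0,0],"angular":[0,0,0],"jaw":0},{"translation":[0.25,0,0],"angular":[0,0,0],"jaw":0},{"translation":[0.3,0,0],"angular":[0,0,0],"jaw":0},{"translation":[0.4,0,0],"angular":[0,0,0],"jaw":0},{"translation":[0.45,0,0],"angular":[0,0,0],"jaw":0},{"translation":[0.5,0,0],"angular":[0,0,0],"jaw":0},{"translation":[0.6,0,0],"angular":[0,0,0],"jaw":0}]' | grep -E "t:|ee|ft"
python3 ok.py && python3 -m creep '[{"translation":[0.1,0,0],"angular":[0,0,0],"jaw":0},{"translation":[0.2,0,0],"angular":[0,0,0],"jaw":0},{"translation":[0.25,0,0],"angular":[0,0,0],"jaw":0},{"translation":[0.3,0,0],"angular":[0,0,0],"jaw":0},{"translation":[0.4,0,0],"angular":[0,0,0],"jaw":0},{"translation":[0.45,0,0],"angular":[0,0,0],"jaw":0},{"translation":[0.5,0,0],"angular":[0,0,0],"jaw":0},{"translation":[0.6,0,0],"angular":[0,0,0],"jaw":0}]' | grep -E "t:|ee|ft"
python3 ok.py && python3 -m creep '[{"translation":[0.1,0,0],"angular":[0,0,0],"jaw":0},{"translation":[0.2,0,0],"angular":[0,0,0],"jaw":0},{"translation":[0.25,0,0],"angular":[0,0,0],"jaw":0},{"translation":[0.3,0,0],"angular":[0,0,0],"jaw":0},{"translation":[0.4,0,0],"angular":[0,0,0],"jaw":0},{"translation":[0.45,0,0],"angular":[0,0,0],"jaw":0},{"translation":[0.5,0,0],"angular":[0,0,0],"jaw":0},{"translation":[0.6,0,0],"angular":[0,0,0],"jaw":0}]' | grep -E "t:|ee|ft"
```

```text
t: 20.8
ee_pos: [580.0, 9.4, 36.6]
ft_force: [-2.1, -4.6, 0.7]
t: 21.8
ee_pos: [580.1, 9.5, 36.6]
ft_force: [-2.4, -7.6, 0.1]
```

```bash
python3 - <<'E'
from h import *
for k in range(5):
    ctrl.get_image("top"); o=ctrl.get_obs(); print(o["t"],o["ft_force"].round(1),o["ee_pos"].round(2))
E
```

```text
21.85 [-2.1 -6.5  0.3] [580.06   9.55  36.6 ]
21.9 [-2.1 -7.5  0.4] [580.08   9.54  36.59]
21.95 [-2.6 -8.2 -0.2] [580.08   9.51  36.59]
22.0 [-2.6 -7.9  0.2] [580.05   9.56  36.59]
22.05 [-2.6 -8.1  0.1] [580.05   9.52  36.59]
```

```bash
python3 -m creep '[{"translation":[0.05,0,0],"angular":[0,0,0],"jaw":0},{"translation":[0.1,0,0],"angular":[0,0,0],"jaw":0},{"translation":[0.15,0,0],"angular":[0,0,0],"jaw":0},{"translation":[0.2,0,0],"angular":[0,0,0],"jaw":0},{"translation":[0.25,0,0],"angular":[0,0,0],"jaw":0},{"translation":[0.25,0,0],"angular":[0,0,0],"jaw":0},{"translation":[0.25,0,0],"angular":[0,0,0],"jaw":0},{"translation":[0.25,0,0],"angular":[0,0,0],"jaw":0}]' | grep -E "t:|ee|ft"
python3 - <<'E'
from h import *
F=[]
for k in range(5):
    ctrl.get_image("top"); o=ctrl.get_obs(); F.append(np.r_[o["ft_force"],o["ee_pos"]])
print(np.mean(F,0).round(2),np.std(F,0).round(2))
E
```

```text
t: 23.05
ee_pos: [580.1, 9.5, 36.6]
ft_force: [-2.6, -9.7, 0.7]
[ -2.65  -9.1    0.78 580.06   9.54  36.59] [0.42 0.24 0.31 0.01 0.01 0.01]
```

```bash
python3 -m creep '[{"translation":[0,0,0],"angular":[0,0,0],"jaw":0},{"translation":[0,0,0],"angular":[0,0,0],"jaw":0},{"translation":[0,0,0],"angular":[0,0,0],"jaw":0},{"translation":[0,0,0],"angular":[0,0,0],"jaw":0},{"translation":[0,0,0],"angular":[0,0,0],"jaw":0},{"translation":[0,0,0],"angular":[0,0,0],"jaw":0},{"translation":[0,0,0],"angular":[0,0,0],"jaw":0},{"translation":[0,0,0],"angular":[0,0,0],"jaw":0}]' | grep -E "t:|ee|ft"
python3 -m creep '[{"translation":[-1,0,0],"angular":[0,0,0],"jaw":0},{"translation":[-4,0,0],"angular":[0,0,0],"jaw":0},{"translation":[-10,0,0],"angular":[0,0,0],"jaw":0},{"translation":[-15,0,-10],"angular":[0,0,0],"jaw":0},{"translation":[-15,0,-50],"angular":[0,0,0],"jaw":0},{"translation":[-15,0,-100],"angular":[0,0,0],"jaw":0},{"translation":[-15,0,-135],"angular":[0,0,0],"jaw":0},{"translation":[-15,0,-140],"angular":[0,0,0],"jaw":0}]' | grep -E "t:|ee|ft"
python3 d.py j -108 73 172
```

```text
t: 24.3
ee_pos: [580.0, 9.5, 36.6]
ft_force: [-1.8, -9.1, 0.2]
t: 25.3
ee_pos: [581.6, -4.8, 180.1]
ft_force: [0.2, -0.0, -0.4]
t 25.3 pos [581.593  -4.848 180.112] F [ 0.188 -0.049 -0.445] w 0.4339030230303435
T [ 147.82  -109.736    7.483] A [ 0.006 -0.    -0.   ]
```

```bash
python3 -m creep '[{"translation":[40,-30,0],"angular":[0,0,0],"jaw":0},{"translation":[80,-60,0],"angular":[0,0,0],"jaw":0},{"translation":[115,-85,0],"angular":[0,0,0],"jaw":0},{"translation":[140,-103,0],"angular":[0,0,0],"jaw":0},{"translation":[148,-109,0],"angular":[0,0,0],"jaw":0},{"translation":[148,-109,3],"angular":[0,0,0],"jaw":0},{"translation":[148,-109,7],"angular":[0,0,0],"jaw":0},{"translation":[148,-109,7],"angular":[0,0,0],"jaw":0}]' | grep -E "t:|ee|ft"
python3 d.py j -108 73 79
```

```text
t: 26.3
ee_pos: [477.1, 146.9, 169.1]
ft_force: [-0.6, -0.1, 0.2]
t 26.3 pos [477.104 146.905 169.103] F [-0.623 -0.126  0.191] w 0.5490771689538297
T [ 0.53   1.037 90.102] A [-0.001  0.    -0.001]
```

```bash
python3 -m creep '[{"translation":[0.5,1,6],"angular":[0,0,0],"jaw":0},{"translation":[0.5,1,14],"angular":[0,0,0],"jaw":0},{"translation":[0.5,1,20],"angular":[0,0,0],"jaw":0},{"translation":[0.5,1,26],"angular":[0,0,0],"jaw":0},{"translation":[0.5,1,32],"angular":[0,0,0],"jaw":0},{"translation":[0.5,1,38],"angular":[0,0,0],"jaw":0},{"translation":[0.5,1,44],"angular":[0,0,0],"jaw":0},{"translation":[0.5,1,50],"angular":[0,0,0],"jaw":0}]' | grep -E "t:|ee|ft"
python3 -m creep '[{"translation":[0,0,6],"angular":[0,0,0],"jaw":0},{"translation":[0,0,12],"angular":[0,0,0],"jaw":0},{"translation":[0,0,18],"angular":[0,0,0],"jaw":0},{"translation":[0,0,23],"angular":[0,0,0],"jaw":0},{"translation":[0,0,28],"angular":[0,0,0],"jaw":0},{"translation":[0,0,32],"angular":[0,0,0],"jaw":0},{"translation":[0,0,35],"angular":[0,0,0],"jaw":0},{"translation":[0,0,37],"angular":[0,0,0],"jaw":0}]' | grep -E "t:|ee|ft"
python3 d.py j -108 73 79
```

```text
t: 27.3
ee_pos: [477.8, 148.2, 119.3]
ft_force: [-0.7, 0.4, 3.6]
t: 28.3
ee_pos: [477.2, 148.1, 82.4]
ft_force: [-4.7, 0.5, 7.1]
t 28.3 pos [477.216 148.088  82.412] F [-4.716  0.495  7.075] w 0.7519066125134845
T [-0.686  0.904  3.41 ] A [-0.002  0.    -0.   ]
```

```bash
python3 -m creep '[{"translation":[0,0,1],"angular":[0,0,0],"jaw":0},{"translation":[0,0,2],"angular":[0,0,0],"jaw":0},{"translation":[0,0,3],"angular":[0,0,0],"jaw":0},{"translation":[0,0,4],"angular":[0,0,0],"jaw":0},{"translation":[0,0,4.5],"angular":[0,0,0],"jaw":0},{"translation":[0,0,5],"angular":[0,0,0],"jaw":0},{"translation":[0,0,5],"angular":[0,0,0],"jaw":0},{"translation":[0,0,5],"angular":[0,0,0],"jaw":0}]' | grep -E "t:|ee|ft"
```

```text
t: 29.3
ee_pos: [476.8, 148.1, 78.1]
ft_force: [-7.1, 0.6, 16.1]
```

```bash
python3 -m creep '[{"translation":[0,0,0.7],"angular":[0,0,0],"jaw":0},{"translation":[0,0,1.2],"angular":[0,0,0],"jaw":0},{"translation":[0,0,1.2],"angular":[0,0,0],"jaw":0},{"translation":[0,0,1.2],"angular":[0,0,0],"jaw":0},{"translation":[0,0,1.2],"angular":[0,0,0],"jaw":0},{"translation":[0,0,1.2],"angular":[0,0,0],"jaw":0},{"translation":[0,0,1.2],"angular":[0,0,0],"jaw":0},{"translation":[0,0,1.2],"angular":[0,0,0],"jaw":0}]' | grep -E "t:|ee|ft"
python3 -m creep '[{"translation":[0,0,-5],"angular":[0,0,0],"jaw":0},{"translation":[0,0,-30],"angular":[0,0,0],"jaw":0},{"translation":[0,0,-70],"angular":[0,0,0],"jaw":0},{"translation":[0,0,-110],"angular":[0,0,0],"jaw":0},{"translation":[-50,0,-120],"angular":[0,0,0],"jaw":0},{"translation":[-110,0,-120],"angular":[0,0,0],"jaw":0},{"translation":[-170,0,-120],"angular":[0,0,0],"jaw":0},{"translation":[-230,0,-120],"angular":[0,0,0],"jaw":0}]' | grep -E "t:|ee|ft"
python3 - <<'E'
from h import *
a=save("top","t6.png");b=save("scene","s6.png")
A=cv2.resize(a[170:250,190:330],None,fx=5,fy=4,interpolation=cv2.INTER_CUBIC)
B=cv2.resize(b[220:280,235:335],None,fx=7,fy=4,interpolation=cv2.INTER_CUBIC)
cv2.imwrite("pics/g6.png",np.vstack([A,B])[:,:,::-1])
E
```

```text
t: 30.3
ee_pos: [476.8, 148.1, 77.8]
ft_force: [-11.4, -1.7, 26.0]
t: 31.3
ee_pos: [468.7, -83.6, 196.5]
ft_force: [0.4, -0.8, -0.1]
```

View pics/g6.png

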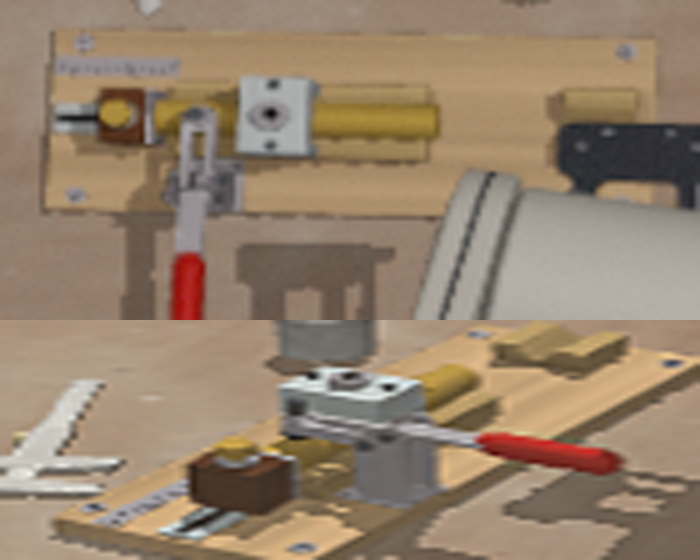

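The bar runs from the stop face (x≈157) under the bridge to x≈438. The handle is level and down (at (188,285) and (560,455)), and the robot is clear. I'll hand it in.

```bash
python3 -c "
from workcell import ctrl
print(ctrl.close_job())"
```

```text
the job is handed in; nothing more can be done
None
```

The job is handed in at about 31 s: the brass bar was pressed on the stop at about 4 N (estimated) for over a second, the clamp handle is fully down and the arm is clear; no verdict came back.

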